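# Close the scone warmer and turn its thermostat wheel up one click

### The arm

A 7-joint arm with a two-finger parallel gripper is mounted at the origin on a cart in front of the work surface, level with it; the furniture and walls round the work are solid. World frame = base frame: x ahead of the robot, y to its left, z up, the work surface at z = 0. Lengths are in m, angles in rad, forces in N, time in s.
With the tool pointing down it reaches from about 0.425 to 0.875 m from the base axis. Payload 4.7 kg.
Tool frame: the origin (TCP) lies midway between the tips of the shut fingers; the grasp point (between the pads) lies 19 mm behind it; z points along the fingers, y is the line along which they close (so a half turn about z gives the same grasp; the last joint's range is limited). The gripper opens to 87 mm and grips with 3 to 60 N. Pads are 19 mm wide; open, the fingers measure 117 mm over their backs; the gripper's body (75 mm by 190 mm) begins 51 mm behind the grasp point.
Start: joints at [-1.166, 0.321, -0.07, 1.45, 0.023, 1.371, -0.057], TCP at [0.248, 0.601, 0.223] pointing down, gripper open.
Joint ranges: [-2.86, 2.86], [-0.3, 2.09], [-1.38, 1.24], [0.06, 2.45], [-1.56, 4.7], [0.09, 2.05], [-2.69, 2.69]. Speed limits (rad/s): [2.57, 2.57, 3.14, 3.14, 3.14, 3.14, 3.14].

### API

Orientations are given as a unit quaternion [x, y, z, w].
In Python, from cell import get_obs, get_image, job_done gives the robot as it stands.
- The arm moves only by the tool drive_tool, never from a script. Its argument "steps" is a list of rows, each an object of numbers: "tx", "ty", "tz": the shift along the world's x, y, z in units of 30 mm (1.0 is 30 mm); "yaw": the turn about the world's z in units of 5 degrees (1.0 is 5 degrees). A call has 1 to 5 rows; each row is the pose to reach, as a shift and turn from the pose commanded when the call began; what a row does not reach only later rows make up. A row lasts 1/10 s, in which the tool goes at most 50 mm and 8.59 degrees, less where a joint would pass 70% of its speed; a pose out of reach is approached as far as the arm can. A call with a gripper value outside its range is refused whole. "claw" is the finger opening in mm, from 0 to 87, set as the call begins (left out, the last holds). The fingers move at their own pace and stop on an object; "squeeze" is the grip in N (left out, the last holds). Time passes only in rows, so rows that repeat a pose let the fingers close. It gives the time, the measured TCP pose, the force, the opening and the grip force at its end, in the units of the state.
- get_obs(): the state, without advancing time (a new reading comes with each control period).
- get_image(name): name is "scene" or "top" or "wrist"; returns a dict with "frame" (400x640x3 uint8, red, green, blue), "depth" (400x640 float32, m along the optical axis (not along the pixel's ray), 0 where there is no reading), "fx", "fy", "cx", "cy" (pixels), "rvec" (rotation vector, rad) and "tvec" (3), from world to camera coordinates, as OpenCV has them. Camera axes: x right, y down, z forward; pixel columns grow to the right and rows downward; lengths in m; the calibration is good to about 2 mm. A picture is of the moment at which its call begins.
- job_done(): hands the job in; it is judged then, once.
The state is a dict: "clock": time; "joints": joint angles; "dq": joint speeds; "tau": joint torques, N m; "position": TCP position; "ee_rot": TCP orientation; "contact_force": force on the tool from outside, world axes, zero at the start; "moment": the same for the moment, N m; "finger_gap": opening from 0.0 (shut) to 1.0 (fully open); "grip_force": force on a finger pad.
Only numpy, scipy, OpenCV 4.12 (cv2) and the standard library are available. Lean on these libraries where they do the work, as an engineer would, in place of code of your own. Each camera call takes 0.05 s, during which the arm holds its last target. There are 200 camera calls.

### The job

The scones are loaded: push the warmer's drawer fully home with the fingers. Also turn the heat up by exactly one click: rub a fingertip over the top of the knurled thermostat wheel, towards the back of the warmer, until it drops into its next stop and its white line rests at the next longer mark. Nothing needs to be picked up: leave the scones in the drawer and the cups and the jar where they stand.

Things in the scene. Friction and masses are not known exactly. Their poses are not given: they have to be found in the camera images.
- warmer: Steel scone warmer, 200 (x) x 260 (y) x 80 mm high, standing fast. Origin: centre of its underside, on the counter. Own -x is its front, +y its left part as the robot sees it, z up. Drawer at own y -128 to +68 mm, black control column at +70 to +130 mm. A wire rail 22 mm high runs round the steel top's back and sides, from own x = -45 mm backwards; its front is open
- drawer (a joint): How far the drawer stands open, m: 0 fully home (a stop), grows towards the front (own -x). Slides with 1.5 N of friction plus 6 N per m/s and stays where it is left; home means under 0.004
- lip_edge (a point): Middle of the front edge of the drawer's black pull lip; moves with the drawer. The lip is a ledge 130 mm wide (own y), 57 to 71 mm above the counter, standing 22 mm ahead of the steel drawer front (which spans 13 to 77 mm above the counter). Push either towards own +x. With the drawer home this edge is 36 mm ahead of the warmer's face
- wheel (a joint): Angle of the thermostat wheel, rad: clicks into stops at 0, 0.5, 1.0, 1.5, coolest to hottest; grows as the wheel's top moves to the back (own +x). Starts in the stop at 0 or at 0.5. A sprung roller holds it: about 1.5 N at the rim takes it out of a stop; past the ridge half way it falls into the next stop by itself
- wheel_top (a point): Topmost point of the wheel's rim, 92 mm above the counter, fixed to the warmer. The wheel is black, knurled, grippy (friction about 1), 60 mm across, 14 mm wide, its axle level along the warmer's y, 30 mm below this point. 12 mm of it stands out of the column's top, between smooth black humps 3 mm lower than its rim. 15 mm of rub at the rim turns it one click
- wheel_line (a point): The white line across the wheel's rim, 30 mm from the axle. It lies 0.75 rad ahead of the top (to the front) when the wheel reads 0 and travels to the back. Four white marks, each longer than the one before towards the back, lie on the black hump on the wheel's own -y side, one for each stop
- scone_a: Scone, 75 x 76 x 40 mm, loose in the drawer (floor 18 mm above the counter), the one nearer the column. Origin: centre of its underside
- scone_b: Scone, 75 x 76 x 41 mm, loose in the drawer beside the other. Origin: centre of its underside
- cup_white: White espresso cup with handle, 58 x 82 x 54 mm, loose on the warmer's steel top, at the back. Origin: centre of its underside
- cup_purple: Purple espresso cup with handle, 65 x 94 x 52 mm, loose on the warmer's steel top, at the back, nearer the column. Origin: centre of its underside
- jar: Glass honey jar with a grey lid, 66 x 72 x 102 mm, on the counter to the right of the warmer, ahead of the glass case. Origin: centre of its underside
Mind the look-alikes: they are no part of the job. What is shaped like the scone_b but blue is not meant.

How it is judged:
At the end, for the whole second after the job is handed in: The drawer is home (less than 4 mm open), with both scones lying in it; the wheel rests in the stop one above its starting stop (within 0.1 rad of 0.5 or 1.0, and turned by one click), at rest (value of joint drawer below 0.004 m and ((value of joint wheel between 0.4 and 0.6 rad and distance of wheel_line from where it was at the start of the episode between 0.0103 and 0.0193 m) or (value of joint wheel between 0.9 and 1.1 rad and distance of wheel_line from where it was at the start of the episode between 0.0103 and 0.0193 m)) and velocity of joint wheel between -0.1 and 0.1 rad/s and z of each of scone_a, scone_b in the frame of warmer below 0.03 m and x of each of scone_a, scone_b in the frame of warmer above -0.09 m and linear speed of each of scone_a, scone_b below 0.02 m/s); the robot touches nothing.
It fails at once if the wheel was turned past the next stop towards a second click (distance of wheel_line from where it was at the start of the episode above 0.022 m).
It fails at once if a scone was lifted or tipped out (z of any of scone_a, scone_b in the frame of warmer above 0.035 m).
It fails at once if a cup or the jar was moved, lifted or tipped (distance of any of cup_white, cup_purple, jar from where it was at the start of the episode above 0.02 m or angle between any of cup_white, cup_purple, jar's own z axis and vertical above 0.3 rad).
It also fails if it takes over 48 s, if anything falls off the work surface, if the arm or the gripper's body presses on something with over 40 N, if the wrist force passes 120 N, or if a joint passes its speed limit or range.

## Working session

There is one attempt and no reset: what is moved stays moved. The work goes in short steps, Python scripts to look and compute and a tool call to move; the robot and the scene stay as the last step left them, time stands still between calls to the robot, and variables do not carry over. Pictures are saved under pics/ and viewed, at most 10 in all, crops included, and the job is handed in when it is done.

Besides the shell and the picture viewer there is one more tool, called by a JSON object that holds its "fn" and its "kwargs", one argument or row to a line. drive_tool: Moves the arm, as the interface text tells. Its arguments: {"type":"object","properties":{"steps":{"type":"array","items":{"type":"object","properties":{"tx":{"type":"number"},"ty":{"type":"number"},"tz":{"type":"number"},"yaw":{"type":"number"}}}},"claw":{"type":"number"},"squeeze":{"type":"number"}},"required":["steps"]}

```bash
mkdir -p pics
cat > h.py <<'E'
import numpy as np, cv2
from cell import get_obs, get_image, job_done
def cam(im):
    R=cv2.Rodrigues(np.array(im['rvec'],float))[0]; t=np.array(im['tvec'],float).ravel()
    return R,t
def pt(im,u,v,z=None):
    R,t=cam(im); d=np.array([(u-im['cx'])/im['fx'],(v-im['cy'])/im['fy'],1.])
    o=-R.T@t; w=R.T@d
    s=(z-o[2])/w[2] if z is not None else im['depth'][int(v),int(u)]
    return o+s*w
def proj(im,p):
    R,t=cam(im); c=R@np.array(p)+t
    return c[0]/c[2]*im['fx']+im['cx'], c[1]/c[2]*im['fy']+im['cy']
E
python3 - <<'E'
from h import *
import pickle
for n in ('scene','top'):
    im=get_image(n); pickle.dump(im,open(n+'0.pkl','wb')); cv2.imwrite(f'pics/{n}0.png',im['frame'][:,:,::-1])
    R,t=cam(im); print(n,-R.T@t)
o=get_obs();print(o['clock'],o['position'],o['ee_rot'],o['finger_gap'])
E
```

```text
scene [ 0.04260104 -0.39316705  0.86382522]
top [0.54348679 0.10263705 0.97658309]
0.1 [0.24744708 0.60052683 0.22158436] [ 1.94141300e-01  9.80973208e-01 -8.40219310e-04 -1.18612650e-04] 0.9976616722282009
```

View pics/scene0.png

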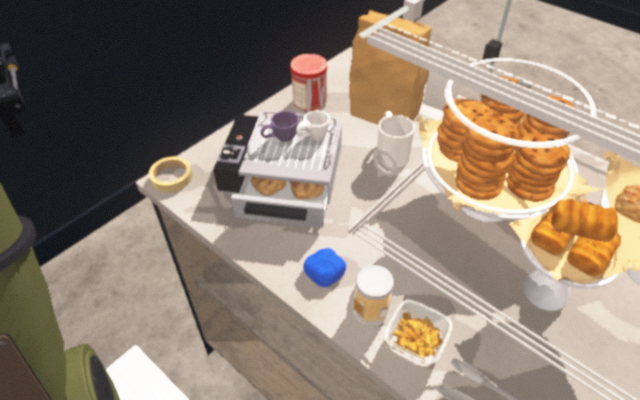

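View pics/top0.png

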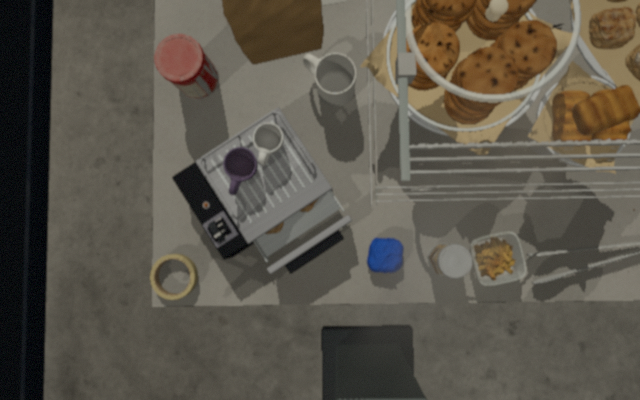

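The scene view shows the warmer at about (280,165), with its black column on the left and the drawer open at (283,205). In the top view the column runs from (190,180) to (235,250), with the wheel near (218,232). The blue scone-shaped thing at (385,254) is the look-alike and not part of the job. Next is an enlarged crop of the wheel and drawer.

Run:
```python
from h import *
import pickle
a=pickle.load(open('top0.pkl','rb'))['frame'][:,:,::-1]; b=pickle.load(open('scene0.pkl','rb'))['frame'][:,:,::-1]
A=cv2.resize(a[160:280,165:365],None,fx=4,fy=4,interpolation=cv2.INTER_CUBIC)[:, :800]
B=cv2.resize(b[110:200,205:285],None,fx=6,fy=6,interpolation=cv2.INTER_CUBIC)
cv2.imwrite('pics/ca.png',A);cv2.imwrite('pics/cb.png',B)
```

```text
(no output)
```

View pics/ca.png

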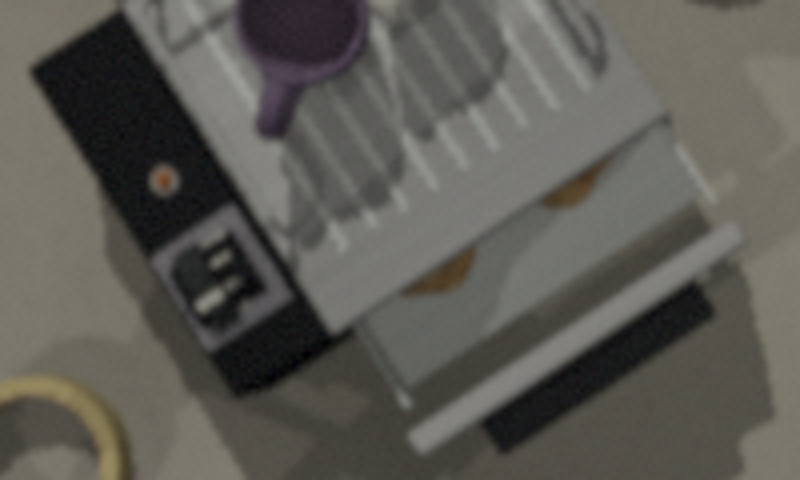

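View pics/cb.png

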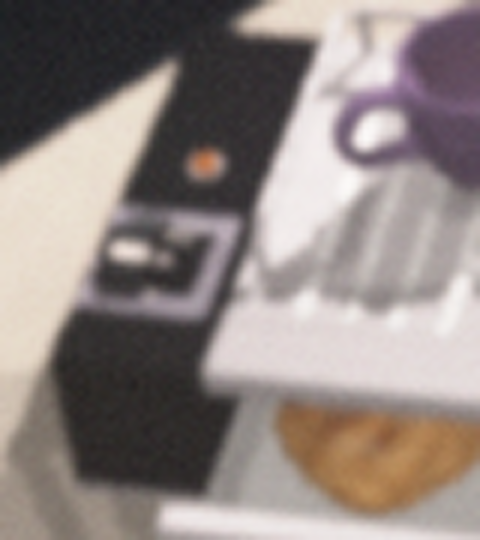

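Crop: the wheel is at about (210,285) with its white line at (210,303). The marks lie to its right at (233,285), (218,258) and (213,238). Next is the pose of the warmer from the corners of its top.

Run:
```python
from h import *
import pickle
im=pickle.load(open('top0.pkl','rb'))
f=lambda x,y,z:pt(im,x/4+165-.375,y/4+160-.375,z)
P={k:f(*v,.08) for k,v in dict(fl=(240,394),bl=(32,70),fc=(335,335),fr=(667,117)).items()}
for k,v in P.items(): print(k,v.round(4))
e=P['fr']-P['fl']; yaw=np.arctan2(e[1],e[0])+np.pi/2; print('yaw deg',np.degrees(yaw),np.linalg.norm(e), 'side',np.degrees(np.arctan2(*(P['bl']-P['fl'])[[1,0]])),np.linalg.norm(P['bl']-P['fl']))
yaw2=np.arctan2(*(P['bl']-P['fl'])[[1,0]])
ys=(yaw+yaw2)/2
for y in (yaw,):
    R=np.array([[np.cos(y),-np.sin(y)],[np.sin(y),np.cos(y)]])
    o=np.mean([P['fl'][:2]-R@[-.1,.13],P['fr'][:2]-R@[-.1,-.13],P['bl'][:2]-R@[.1,.13]],axis=0); print('o',o)
    for n,q,z in [('line',(210,303),.09),('m',(233,285),.088),('m',(218,258),.089),('m',(213,238),.085),('bezc',(222,278),.08),('bezF',(220,352),.08),('bezB',(155,255),.08),('bezBR',(228,205),.08),('bezFR',(297,303),.08),('lipL',(503,452),.071),('lipR',(713,313),.071),('frontL',(415,450),.077),('frontR',(740,232),.077),('frontcorn',(335,335),.08)]:
        p=f(*q,z); print(n,p[:2].round(4),(R.T@(p[:2]-o)).round(4))
im=pickle.load(open('scene0.pkl','rb'))
g=lambda x,y,z:pt(im,x/6+205-.4,y/6+110-.4,z)
for n,q,z in [('line',(125,250),.09),('frontcorn',(207,385),.08),('lineend',(110,245),.09)]:
    p=g(*q,z); print('S',n,p[:2].round(4),(R.T@(p[:2]-o)).round(4))
```

```text
fl [0.4966 0.3312 0.08  ]
bl [0.6607 0.4366 0.08  ]
fc [0.525  0.2836 0.08  ]
fr [0.6306 0.1166 0.08  ]
yaw deg 31.995494820929636 0.2530355906849842 side 32.705515290093125 0.19507170223893905
o [0.64720431 0.27573819]
line [0.5419 0.3435] [-0.0534  0.1132]
m [0.5506 0.3326] [-0.0518  0.0994]
m [0.5641 0.3398] [-0.0366  0.0984]
m [0.5741 0.3433] [-0.0261  0.096 ]
bezc [0.5543 0.3402] [-0.0447  0.1039]
bezF [0.5175 0.3412] [-0.0753  0.1243]
bezB [0.5663 0.3739] [-0.0166  0.1261]
bezBR [0.5907 0.3371] [-0.0154  0.082 ]
bezFR [0.5412 0.3026] [-0.0757  0.0789]
lipL [0.4653 0.2015] [-0.1936  0.0334]
lipR [0.5327 0.0955] [-0.1926 -0.0922]
frontL [0.4675 0.2446] [-0.1689  0.0689]
frontR [0.5727 0.0814] [-0.1661 -0.1254]
frontcorn [0.525  0.2836] [-0.0995  0.0714]
S line [0.5449 0.3462] [-0.0494  0.114 ]
S frontcorn [0.5224 0.2779] [-0.1046  0.068 ]
S lineend [0.5431 0.3526] [-0.0476  0.1203]
```

The marks put the wheel's line at the second mark, about 6 mm ahead of the top, so the wheel starts at 0.5 and the target is 1.0. The drawer is about 57 mm open. I'll do the wheel first.

{"fn": "drive_tool", "kwargs": {
  "steps": [
    {"tx":1,"ty":-0.85,"yaw":1.1},
    {"tx":2,"ty":-1.7,"yaw":2.2},
    {"tx":3,"ty":-2.55,"yaw":3.3},
    {"tx":4,"ty":-3.4,"yaw":4.4},
    {"tx":5,"ty":-4.25,"yaw":5.5}
  ],
  "claw": 0
}}

```text
schema error: expected keys tx, ty, tz, yaw
```

{"fn": "drive_tool", "kwargs": {
  "steps": [
    {"tx":1,"ty":-0.85,"yaw":1.1},
    {"tx":2,"ty":-1.7,"yaw":2.2},
    {"tx":3,"ty":-2.55,"yaw":3.3},
    {"tx":3.8,"ty":-3.2,"yaw":4.4},
    {"tx":3.8,"ty":-3.2,"yaw":5.4}
  ]
}}

```text
schema error: expected keys tx, ty, tz, yaw
```

Run:
```python
from h import *
import pickle
im=get_image('wrist'); pickle.dump(im,open('w1.pkl','wb')); cv2.imwrite('pics/w1.png',im['frame'][:,:,::-1])
o=get_obs();print(o['clock'],o['position'],o['ee_rot'],o['finger_gap'],o['contact_force'])
q=o['ee_rot']; from scipy.spatial.transform import Rotation as Ro; M=Ro.from_quat(q).as_matrix(); print(np.degrees(np.arctan2(M[1,1],M[0,1])),M[:,2])
```

```text
0.15 [0.24748162 0.60058506 0.22172213] [ 1.94136982e-01  9.80974157e-01 -7.27599770e-04 -8.27493229e-05] 0.9994841466685168 [-0.11868416 -0.15983617  0.09854787]
67.61136305444255 [-4.44857942e-04 -1.39538373e-03 -9.99998928e-01]
```

View pics/w1.png

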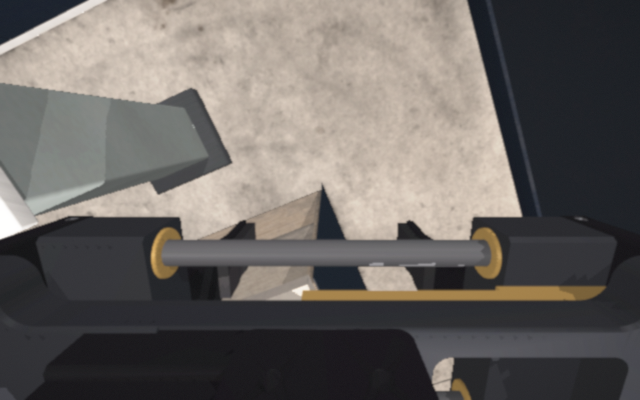

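The arm had not moved, because every key is required, so the wrist view shows only floor. Retrying with all four keys.

{"fn": "drive_tool", "kwargs": {
  "steps": [
    {"tx":1,"ty":-0.85,"tz":0,"yaw":1.1},
    {"tx":2,"ty":-1.7,"tz":0,"yaw":2.2},
    {"tx":3,"ty":-2.55,"tz":0,"yaw":3.3},
    {"tx":4,"ty":-3.4,"tz":0,"yaw":4.4},
    {"tx":5,"ty":-4.25,"tz":0,"yaw":5.5}
  ],
  "claw": 0
}}

```text
clock: 0.65
position: [0.3986, 0.4722, 0.2223]
ee_rot: [-0.047, 0.999, -0.0, -0.0]
contact_force: [0.2, -0.2, -1.1]
finger_gap: 0.63
grip_force: 0.0
```

{"fn": "drive_tool", "kwargs": {
  "steps": [
    {"tx":1,"ty":-0.85,"tz":0,"yaw":1.1},
    {"tx":2,"ty":-1.7,"tz":0,"yaw":2.2},
    {"tx":3,"ty":-2.55,"tz":0,"yaw":3.3},
    {"tx":3.8,"ty":-3.2,"tz":0,"yaw":4.4},
    {"tx":3.8,"ty":-3.2,"tz":0,"yaw":5.4}
  ]
}}

```text
clock: 1.15
position: [0.5166, 0.3714, 0.222]
ee_rot: [-0.274, 0.962, -0.002, 0.0]
contact_force: [0.7, -0.5, -0.9]
finger_gap: 0.172
grip_force: 0.0
```

Run:
```python
from h import *
import pickle
im=get_image('wrist'); pickle.dump(im,open('w1.pkl','wb')); cv2.imwrite('pics/w2.png',im['frame'][:,:,::-1])
o=get_obs();print(o['clock'],o['position'],o['ee_rot'],o['finger_gap'],o['contact_force'])
q=o['ee_rot']; from scipy.spatial.transform import Rotation as Ro; M=Ro.from_quat(q).as_matrix(); print(np.degrees(np.arctan2(M[1,1],M[0,1])),M[:,2])
```

```text
1.2 [0.51414939 0.37418168 0.22203264] [-2.77036278e-01  9.60859111e-01 -8.12963173e-04 -8.95974784e-05] 0.12725800800934603 [-0.30270592  1.05971189  0.28953984]
122.16683771406521 [ 2.78259475e-04 -1.61192965e-03 -9.99998662e-01]
```

View pics/w2.png

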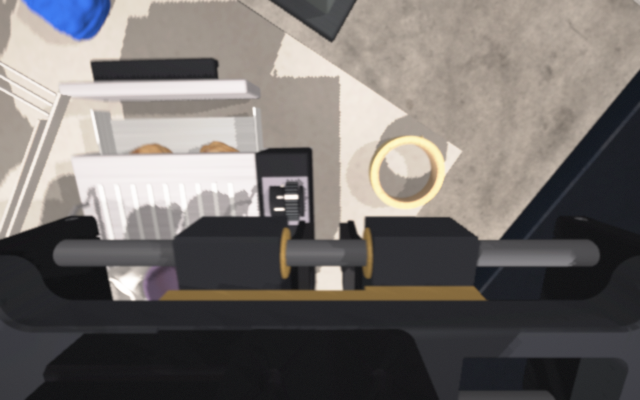

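The wrist view, now aligned with the warmer, shows the column at (258–312,150–215) and the wheel at (290,200). I'll enlarge that part to confirm the line.

Run:
```python
from h import *
import pickle
im=pickle.load(open('w1.pkl','rb'))
cv2.imwrite('pics/w2c.png',cv2.resize(im['frame'][145:217,250:320,::-1],None,fx=8,fy=8,interpolation=cv2.INTER_CUBIC))
```

```text
(no output)
```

View pics/w2c.png

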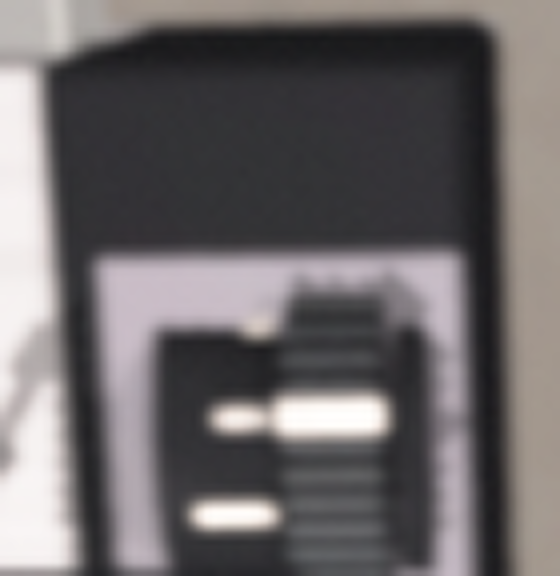

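The line, at (332,418), sits at the second mark. A shorter first mark shows at (257,328) and a longer third at (235,515). So the wheel starts at 0.5 and must go to the third mark.

Run:
```python
from h import *
import pickle
im=pickle.load(open('w1.pkl','rb'))
y=np.radians(32.2); R=np.array([[np.cos(y),-np.sin(y)],[np.sin(y),np.cos(y)]]); o=np.array([.6472,.2757])
for n,q,z in [('line',(332,418),.091),('m2',(238,418),.088),('m3',(235,515),.088),('m1',(257,328),.081),('FL',(490,65),.08),('FR',(50,68),.08)]:
    p=pt(im,q[0]/8+250-.44,q[1]/8+145-.44,z); print(n,p[:2].round(4),(R.T@(p[:2]-o)).round(4))
for n,q in [('lip',(95,62)),('lip',(216,60))]:
    p=pt(im,*q,.071); print(n,p[:2].round(4),(R.T@(p[:2]-o)).round(4))
P=get_obs()['position']; 
for x,yy in [(-.051,.113),(-.045,.113),(-.037,.113)]:
    w=R@[x,yy]+o; print(w,(w-P[:2])/.03)
```

```text
line [0.5428 0.3419] [-0.0531  0.1117]
m2 [0.5504 0.3311] [-0.0524  0.0985]
m3 [0.5626 0.3375] [-0.0387  0.0974]
m1 [0.54   0.3269] [-0.0634  0.1005]
FL [0.4924 0.3356] [-0.0991  0.1332]
FR [0.524  0.2856] [-0.099  0.074]
lip [0.5314 0.099 ] [-0.1921 -0.0878]
lip [0.464  0.2042] [-0.1931  0.0372]
[0.54382913 0.34414314] [ 0.98932477 -1.00128488]
[0.54890629 0.3473404 ] [ 1.1585634  -0.89470962]
[0.55567583 0.35160341] [ 1.38421491 -0.75260928]
```

{"fn": "drive_tool", "kwargs": {
  "steps": [
    {"tx":0.5,"ty":-0.55,"tz":-1,"yaw":0},
    {"tx":1.03,"ty":-1.15,"tz":-2,"yaw":0},
    {"tx":1.03,"ty":-1.15,"tz":-3,"yaw":0},
    {"tx":1.03,"ty":-1.15,"tz":-3.6,"yaw":0},
    {"tx":1.03,"ty":-1.15,"tz":-3.6,"yaw":0}
  ]
}}

```text
clock: 1.7
position: [0.5397, 0.3423, 0.1108]
ee_rot: [-0.276, 0.961, -0.001, -0.003]
contact_force: [-0.5, 0.5, 0.2]
finger_gap: 0.002
grip_force: 0.0
```

{"fn": "drive_tool", "kwargs": {
  "steps": [
    {"tx":0,"ty":0,"tz":0,"yaw":0},
    {"tx":0,"ty":0,"tz":0,"yaw":0},
    {"tx":0,"ty":0,"tz":0,"yaw":0}
  ]
}}

```text
clock: 2.0
position: [0.5432, 0.3439, 0.1163]
ee_rot: [-0.277, 0.961, 0.001, 0.001]
contact_force: [-0.4, -0.1, 0.2]
finger_gap: 0.004
grip_force: 0.0
```

{"fn": "drive_tool", "kwargs": {
  "steps": [
    {"tx":0,"ty":0,"tz":-0.2,"yaw":0},
    {"tx":0,"ty":0,"tz":-0.4,"yaw":0},
    {"tx":0,"ty":0,"tz":-0.55,"yaw":0},
    {"tx":0,"ty":0,"tz":-0.65,"yaw":0},
    {"tx":0,"ty":0,"tz":-0.72,"yaw":0}
  ]
}}

```text
clock: 2.5
position: [0.5423, 0.3428, 0.0924]
ee_rot: [-0.277, 0.961, -0.0, -0.0]
contact_force: [-0.8, -1.3, 5.4]
finger_gap: 0.003
grip_force: 2.9
```

{"fn": "drive_tool", "kwargs": {
  "steps": [
    {"tx":0,"ty":0,"tz":-0.03,"yaw":0},
    {"tx":0,"ty":0,"tz":-0.06,"yaw":0},
    {"tx":0,"ty":0,"tz":-0.09,"yaw":0},
    {"tx":0,"ty":0,"tz":-0.12,"yaw":0},
    {"tx":0,"ty":0,"tz":-0.12,"yaw":0}
  ]
}}

```text
clock: 3.0
position: [0.5431, 0.3433, 0.0922]
ee_rot: [-0.277, 0.961, 0.0, 0.001]
contact_force: [-3.7, -2.3, 12.3]
finger_gap: -0.001
grip_force: 6.1
```

{"fn": "drive_tool", "kwargs": {
  "steps": [
    {"tx":0.07,"ty":0.044,"tz":0,"yaw":0},
    {"tx":0.14,"ty":0.088,"tz":0,"yaw":0},
    {"tx":0.14,"ty":0.088,"tz":0,"yaw":0}
  ]
}}

```text
clock: 3.3
position: [0.5446, 0.3443, 0.0922]
ee_rot: [-0.276, 0.961, -0.001, -0.003]
contact_force: [-12.2, -8.0, 19.3]
finger_gap: 0.004
grip_force: 9.4
```

{"fn": "drive_tool", "kwargs": {
  "steps": [
    {"tx":0.07,"ty":0.044,"tz":0,"yaw":0},
    {"tx":0.14,"ty":0.088,"tz":0,"yaw":0},
    {"tx":0.14,"ty":0.088,"tz":0,"yaw":0}
  ]
}}

```text
clock: 3.6
position: [0.553, 0.3496, 0.0923]
ee_rot: [-0.277, 0.961, 0.001, 0.003]
contact_force: [3.2, 2.8, 4.9]
finger_gap: 0.004
grip_force: 2.7
```

Run:
```python
from h import *
import pickle
print(get_obs()['position'])
I=[]
for n in ('top','scene'):
    im=get_image(n); pickle.dump(im,open(n+'1.pkl','wb'))
    u,v=proj(im,[.549,.347,.092]); u,v=int(u),int(v)
    I.append(cv2.resize(im['frame'][v-30:v+30,u-30:u+30,::-1],(395,395),interpolation=cv2.INTER_CUBIC)); print(u,v)
cv2.imwrite('pics/mid.png',np.hstack(I))
```

```text
[0.55303892 0.34962917 0.0923494 ]
215 231
226 149
```

View pics/mid.png

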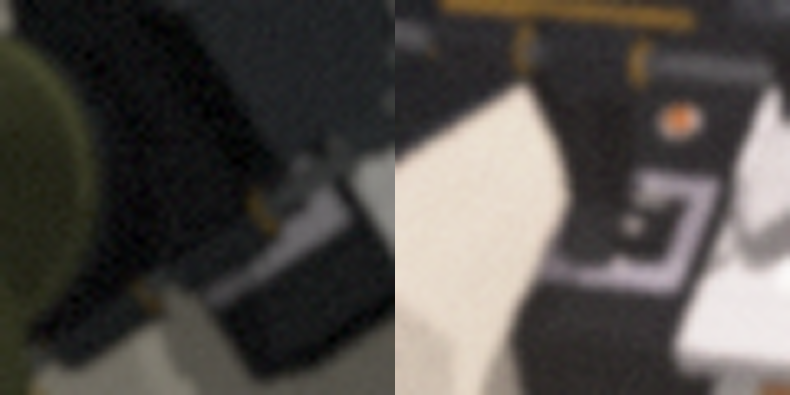

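The wheel is hidden under the fingertip, but the force has flipped to pull towards the back, so it is past the ridge. I'll lift straight up and check.

{"fn": "drive_tool", "kwargs": {
  "steps": [
    {"tx":0,"ty":0,"tz":0.3,"yaw":0},
    {"tx":0,"ty":0,"tz":1.0,"yaw":0},
    {"tx":0,"ty":0,"tz":2.2,"yaw":0},
    {"tx":0,"ty":0,"tz":3.4,"yaw":0},
    {"tx":0,"ty":0,"tz":4.4,"yaw":0}
  ]
}}

```text
clock: 4.2
position: [0.5508, 0.3481, 0.2235]
ee_rot: [-0.277, 0.961, 0.0, 0.0]
contact_force: [0.4, -0.8, -0.5]
finger_gap: 0.007
grip_force: 0.0
```

{"fn": "drive_tool", "kwargs": {
  "steps": [
    {"tx":0,"ty":-1,"tz":0,"yaw":0},
    {"tx":0,"ty":-2,"tz":0,"yaw":0},
    {"tx":-0.5,"ty":-3,"tz":0,"yaw":0},
    {"tx":-1,"ty":-4,"tz":0,"yaw":0},
    {"tx":-1.5,"ty":-5,"tz":0,"yaw":0}
  ]
}}

```text
clock: 4.7
position: [0.5048, 0.1968, 0.2213]
ee_rot: [-0.276, 0.961, -0.0, -0.001]
contact_force: [0.4, -0.4, 1.1]
finger_gap: 0.004
grip_force: 0.0
```

{"fn": "drive_tool", "kwargs": {
  "steps": [
    {"tx":-0.6,"ty":-0.8,"tz":0,"yaw":0},
    {"tx":-1.2,"ty":-1.6,"tz":0,"yaw":0},
    {"tx":-1.5,"ty":-2.3,"tz":0,"yaw":0},
    {"tx":-1.5,"ty":-2.3,"tz":0,"yaw":0},
    {"tx":-1.5,"ty":-2.3,"tz":0,"yaw":0}
  ]
}}

```text
clock: 5.2
position: [0.4608, 0.1294, 0.2217]
ee_rot: [-0.276, 0.961, 0.0, 0.0]
contact_force: [0.1, 0.3, 0.2]
finger_gap: 0.004
grip_force: 0.0
```

Run:
```python
from h import *
import pickle
o=get_obs();print(o['clock'],o['position'],o['contact_force'])
I=[]
for n in ('top','scene'):
    im=get_image(n); pickle.dump(im,open(n+'2.pkl','wb'))
    u,v=proj(im,[.549,.347,.092]); u,v=int(u),int(v)
    I.append(cv2.resize(im['frame'][v-20:v+20,u-20:u+20,::-1],(395,395),interpolation=cv2.INTER_CUBIC)); print(u,v)
cv2.imwrite('pics/aft.png',np.hstack(I))
```

```text
5.2 [0.46081601 0.12939261 0.22171615] [0.08668565 0.25810287 0.16630839]
215 231
226 149
```

View pics/aft.png

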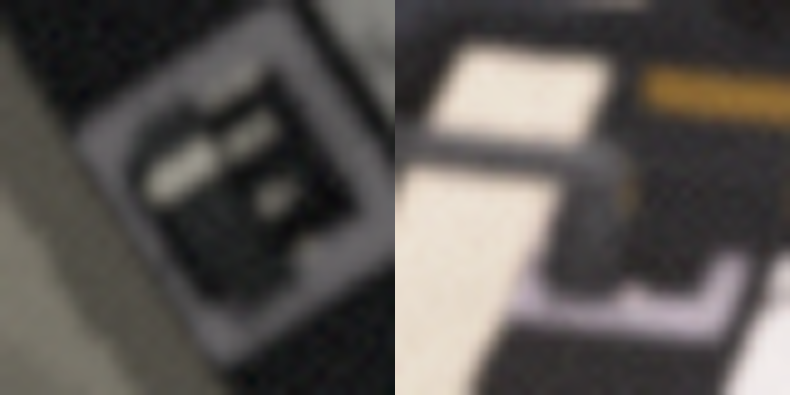

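The line, at (183,172) in the top crop, now rests at the third mark (248,135), which is one click up. Next is the drawer: go down in front of the lip.

{"fn": "drive_tool", "kwargs": {
  "steps": [
    {"tx":0,"ty":0,"tz":-1.4,"yaw":0},
    {"tx":0,"ty":0,"tz":-2.8,"yaw":0},
    {"tx":0,"ty":0,"tz":-4.2,"yaw":0},
    {"tx":0,"ty":0,"tz":-5.2,"yaw":0},
    {"tx":0,"ty":0,"tz":-5.6,"yaw":0}
  ]
}}

```text
clock: 5.8
position: [0.4587, 0.1295, 0.05]
ee_rot: [-0.277, 0.961, -0.0, -0.003]
contact_force: [0.5, -0.6, -0.9]
finger_gap: 0.003
grip_force: 0.0
```

{"fn": "drive_tool", "kwargs": {
  "steps": [
    {"tx":0.28,"ty":0.18,"tz":0,"yaw":0},
    {"tx":0.56,"ty":0.36,"tz":0,"yaw":0},
    {"tx":0.8,"ty":0.5,"tz":0,"yaw":0},
    {"tx":1.0,"ty":0.63,"tz":0,"yaw":0},
    {"tx":1.2,"ty":0.75,"tz":0,"yaw":0}
  ]
}}

```text
clock: 6.3
position: [0.498, 0.1524, 0.0543]
ee_rot: [-0.277, 0.961, 0.0, 0.001]
contact_force: [-1.7, -0.9, 0.5]
finger_gap: 0.004
grip_force: 1.0
```

{"fn": "drive_tool", "kwargs": {
  "steps": [
    {"tx":0.2,"ty":0.125,"tz":0,"yaw":0},
    {"tx":0.4,"ty":0.25,"tz":0,"yaw":0},
    {"tx":0.6,"ty":0.375,"tz":0,"yaw":0},
    {"tx":0.8,"ty":0.5,"tz":0,"yaw":0},
    {"tx":1.0,"ty":0.625,"tz":0,"yaw":0}
  ]
}}

```text
clock: 6.8
position: [0.5274, 0.1708, 0.0534]
ee_rot: [-0.277, 0.961, 0.0, -0.0]
contact_force: [-1.4, -0.4, 1.4]
finger_gap: 0.003
grip_force: 1.0
```

{"fn": "drive_tool", "kwargs": {
  "steps": [
    {"tx":0.08,"ty":0.05,"tz":0,"yaw":0},
    {"tx":0.16,"ty":0.1,"tz":0,"yaw":0},
    {"tx":0.22,"ty":0.14,"tz":0,"yaw":0},
    {"tx":0.28,"ty":0.175,"tz":0,"yaw":0},
    {"tx":0.28,"ty":0.175,"tz":0,"yaw":0}
  ]
}}

```text
clock: 7.3
position: [0.5353, 0.1759, 0.0533]
ee_rot: [-0.277, 0.961, 0.0, -0.0]
contact_force: [-1.5, -0.1, 0.2]
finger_gap: 0.006
grip_force: 0.6
```

{"fn": "drive_tool", "kwargs": {
  "steps": [
    {"tx":0.05,"ty":0.03,"tz":0,"yaw":0},
    {"tx":0.1,"ty":0.06,"tz":0,"yaw":0},
    {"tx":0.1,"ty":0.06,"tz":0,"yaw":0}
  ]
}}

```text
clock: 7.6
position: [0.5354, 0.1759, 0.0532]
ee_rot: [-0.276, 0.961, -0.0, -0.004]
contact_force: [-9.6, -4.7, 7.9]
finger_gap: 0.005
grip_force: 5.3
```

{"fn": "drive_tool", "kwargs": {
  "steps": [
    {"tx":0.06,"ty":0.04,"tz":0,"yaw":0},
    {"tx":0.06,"ty":0.04,"tz":0,"yaw":0}
  ]
}}

```text
clock: 7.8
position: [0.5354, 0.1759, 0.0531]
ee_rot: [-0.276, 0.961, -0.001, -0.006]
contact_force: [-14.0, -7.2, 13.2]
finger_gap: 0.006
grip_force: 8.0
```

{"fn": "drive_tool", "kwargs": {
  "steps": [
    {"tx":-0.3,"ty":-0.19,"tz":0,"yaw":0},
    {"tx":-1,"ty":-0.62,"tz":0,"yaw":0},
    {"tx":-1.5,"ty":-0.93,"tz":0.5,"yaw":0},
    {"tx":-1.5,"ty":-0.93,"tz":2,"yaw":0},
    {"tx":-1.5,"ty":-0.93,"tz":3.5,"yaw":0}
  ]
}}

```text
clock: 8.3
position: [0.4944, 0.1504, 0.159]
ee_rot: [-0.276, 0.961, 0.0, -0.0]
contact_force: [1.2, 1.2, 0.5]
finger_gap: 0.001
grip_force: 0.0
```

{"fn": "drive_tool", "kwargs": {
  "steps": [
    {"tx":0,"ty":-1,"tz":1,"yaw":0},
    {"tx":0,"ty":-2,"tz":2,"yaw":0},
    {"tx":0,"ty":-3,"tz":2,"yaw":0},
    {"tx":0,"ty":-3,"tz":2,"yaw":0},
    {"tx":0,"ty":-3,"tz":2,"yaw":0}
  ]
}}

```text
clock: 8.8
position: [0.4955, 0.0606, 0.2187]
ee_rot: [-0.276, 0.961, 0.0, 0.001]
contact_force: [0.4, 0.1, -0.6]
finger_gap: 0.009
grip_force: 0.0
```

Run:
```python
from h import *
o=get_obs();print(o['clock'],o['position'],o['contact_force'])
im=get_image('top')
cv2.imwrite('pics/fin.png',cv2.resize(im['frame'][100:290,150:400,::-1],None,fx=3,fy=3,interpolation=cv2.INTER_CUBIC))
```

```text
8.8 [0.49551841 0.06060746 0.21865343] [ 0.42333876  0.12766804 -0.60138688]
```

View pics/fin.png

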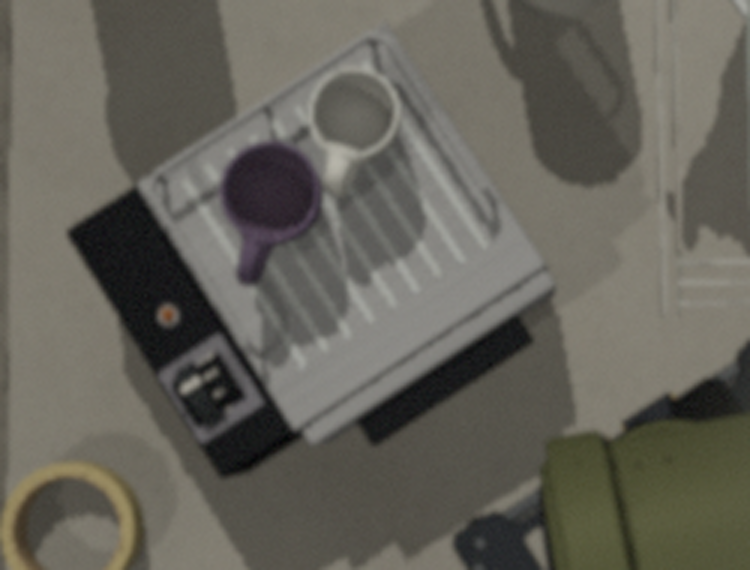

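The drawer front sits against the face, with lip corners at (375,442) and (530,338). The cups have not moved, and the line is still at the third mark. I'll check the lip position numerically and hand in if it is home.

Run:
```python
from h import *
import pickle
im=pickle.load(open('top0.pkl','rb'))
y=np.radians(32.2); R=np.array([[np.cos(y),-np.sin(y)],[np.sin(y),np.cos(y)]]); o=np.array([.6472,.2757])
x=[(R.T@(pt(im,u/3+150-.33,v/3+100-.33,.071)[:2]-o))[0] for u,v in ((375,442),(530,340))]
print(x)
if np.mean(x)>-.1405: print(job_done())
```

```text
[np.float64(-0.13343359517414), np.float64(-0.13312606806837265)]
the job is handed in; nothing more can be done
None
```

The drawer is pushed fully home against its stop, the thermostat wheel is one click up (from the second mark to the third), and the job is handed in; no verdict came back.

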